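# Drop a specimen carrier onto the stage cradle's hidden locating pin and hold it home

## Task

Mount the grey specimen carrier in the stage cradle, keeping it upright: pick it up by its black grip, lay it in the open end of the channel with its rear edge where the flare of the cheeks begins and its front part resting on the locating pin, then slide it along the channel until it drops onto the pin hidden beneath it. Press it down by the grip against the spring lift rails until it is fully home, and finish with the gripper still round the grip, holding it down, so that a colleague can run in the clamp screws. Leave the screw tin, the screwdriver and the green specimen where they are.

Things in the scene. Friction and masses are not known exactly. Their poses are not given: they have to be found in the camera images.
- carrier: Loose specimen carrier, 0.3 to 0.5 kg: grey plate 120 (x) x 100 (y) x 12 mm thick, origin at the centre of its underside, z up. Four resin specimens, two black and two orange (30 and 25 mm across, 18 mm high), are fixed on top near the corners, at x = +-41, y = +-33 mm. It fits either way round (half a turn about z).
- grip (a point): Centre of the carrier's black grip block, 30 mm above the carrier's origin. The block stands in the middle of the plate, 18 (x) x 46 (y) x 30 mm high, from 12 to 42 mm above the underside; pinch it from above across its 18 mm, fingers closing along the carrier's x. The plate beside it is free of specimens for 30 mm.
- hole (a point): Mouth of the blind round hole in the carrier's underside, at the carrier's origin right under the grip: 12.8 mm across, 12 mm deep, chamfered. It takes the cradle's locating pin.
- cradle: Stage cradle, fixed: aluminium base 240 (x) x 138 (y) x 12 mm, origin at the centre of its underside on the worktop. A channel runs along its x between cheeks with inner faces at y = +-51.25 mm (1.25 mm beside the carrier), upright to 34 mm, then black lead-in strips sloping out to the tops at 40 mm. Open and flared at the -x end, end stop at x = +110 mm.
- mouth (a point): Point where the carrier's origin goes when it is first laid on, at x = -36, y = 0 in the cradle and 27 mm up, the height of the pin's tip; axes as the cradle's, +x is the way to slide. Laid here the carrier covers the pin, and its hole is 21 to 51 mm short of it.
- home (a point): Middle of the channel at the height of its two steel home strips (18 mm above the worktop), axes as the cradle's. A steel pin 10.4 mm across with tapered tip stands on the channel's centre line, on a block clamped anywhere from 15 mm before to 15 mm beyond this point along x (not reported). Its tip is 9 mm above the strips. Carrier underside: 9 mm above on the tip, 4 once dropped, 0 home.
- lift_rails (a joint): The two black spring rails in the channel, moving down together, in m: 0 = up (tops 4 mm above the home strips), 0.004 = fully down, level with the strips. They push up with about 7 N at the top and 12.6 N at the bottom, carry the unpressed carrier, and lift it again when let go: a push of about 10 N must be kept up.
- screw_tin: Closed round metal tin, 62 mm across and 29 mm high, standing on the worktop; origin at the centre of its underside. Not to be moved.
- screwdriver: Screwdriver with a yellow handle, 154 mm long along its y, 15 mm thick, lying on the worktop; origin at the centre of its underside. Not to be moved.
- green_mount: Green cylindrical resin specimen, 30 mm across and 22 mm high, standing on the worktop; origin at the centre of its underside. Not to be moved.

How it is judged:
On the way, in this order (a step that is already met when the one before it is completed fails the run):
1. the carrier is held by its grip and lifted more than 20 mm clear of the worktop (contact force between the fingers and carrier above 2 N and distance between the grasp point and grip below 0.025 m and height (world z) of carrier above 0.02 m), for 0.1 s.
2. the carrier lies in the open end of the channel, low on the pin, its middle short of the pin's range (more than 20 mm before the cradle's middle), square to the channel (x of carrier in the frame of cradle between -0.075 and -0.02 m and y of carrier in the frame of cradle between -0.005 and 0.005 m and z of carrier in the frame of cradle between 0.015 and 0.0315 m and angle between carrier's own z axis and vertical below 0.22 rad and angle between the x axis of carrier and the x axis of cradle, either way round below 0.08 rad), for 0.1 s.
3. the carrier has been slid along and dropped onto the pin: level, its underside no more than 24 mm above the worktop (x of carrier in the frame of cradle between -0.019 and 0.019 m and y of carrier in the frame of cradle between -0.004 and 0.004 m and angle between carrier's own z axis and vertical below 0.035 rad and angle between the x axis of carrier and the x axis of cradle, either way round below 0.06 rad and z of carrier in the frame of cradle below 0.024 m), for 0.1 s.
At the end, for the whole second after the job is handed in: The carrier sits on the pin in the cradle, level within 2 degrees and square to the channel, underside within 1.5 mm of the home strips with the spring rails pressed at least 3 mm down, and the gripper is still round the grip (tool point within 25 mm of its centre) and holding it (more than 2 N) (x of carrier in the frame of cradle between -0.019 and 0.019 m and y of carrier in the frame of cradle between -0.004 and 0.004 m and angle between carrier's own z axis and vertical below 0.035 rad and angle between the x axis of carrier and the x axis of cradle, either way round below 0.06 rad and z of carrier in the frame of cradle below 0.0195 m and value of joint lift_rails above 0.003 m and contact force between the fingers and carrier above 2 N and distance between the grasp point and grip below 0.025 m); the arm keeps its last pose, push and grip.
It fails at once if the carrier is tipped more than about 30 degrees (angle between carrier's own z axis and vertical above 0.52 rad).
It fails at once if the screw tin is moved more than 20 mm (distance of screw_tin from where it was at the start of the episode above 0.02 m).
It fails at once if the screwdriver is moved more than 20 mm (distance of screwdriver from where it was at the start of the episode above 0.02 m).
It fails at once if the green mount is moved more than 20 mm (distance of green_mount from where it was at the start of the episode above 0.02 m).
It also fails if it takes over 54 s, if anything falls off the work surface, if the arm or the gripper's body presses on something with over 40 N, if the wrist force passes 120 N, or if a joint passes its speed limit or range.

## Robot

A 6-joint arm with a two-finger parallel gripper is mounted at the origin on a cart in front of the work surface, level with it; the furniture and walls round the work are solid. World frame = base frame: x ahead of the robot, y to its left, z up, the work surface at z = 0. Lengths are in m, angles in rad, forces in N, time in s.
With the tool pointing down it reaches from about 0.375 to 0.9 m from the base axis. Payload 3.1 kg.
Tool frame: the origin (TCP) lies between the finger pads, 19 mm behind the fingertips; this is the grasp point; z points along the fingers, y is the line along which they close (so a half turn about z gives the same grasp; the last joint's range is limited). The gripper opens to 85 mm and grips with 20 to 120 N. Pads are 22 mm wide; open, the fingers measure 114 mm over their backs; the gripper's body (76 mm by 85 mm) begins 54 mm behind the grasp point. The pads swing forward as they close: fully open they stand 13 mm farther back than shut.
Start: joints at [-1.306, 0.527, 1.433, -0, 1.181, -0.178], TCP at [0.268, -0.564, 0.25] pointing down, gripper open.
Joint ranges: [-3.08, 3.08], [-0.75, 2.2], [0.22, 2.44], [-1.43, 4.57], [0, 2.65], [-2.85, 2.85]. Speed limits (rad/s): [2.79, 2.79, 3.14, 3.14, 3.14, 3.14].

## Interface

Orientations are given as a unit quaternion [w, x, y, z].
In Python, from rig import r gives the robot as it stands.
- The arm moves only by the tool arm_command, never from a script. Its argument "motion" is a list of rows, each an object of numbers: "rx", "ry", "rz": the turn, a rotation vector about the tool's x, y, z scaled (see below); "tx", "ty", "tz": the shift along the tool's x, y, z scaled (see below); "fingers": the opening, from -1 (shut) to 1 (fully open). A call has 1 to 20 rows; each row is the pose to reach, as a shift and turn from the pose commanded when the call began, along the tool's axes at that moment; what a row does not reach only later rows make up. The controller multiplies each number of a shift by 150 mm and each number of a turn by 90 degrees. A row lasts 1/10 s, in which the tool goes at most 50 mm and 8.59 degrees, less where a joint would pass 70% of its speed; a pose out of reach is approached as far as the arm can. A call with a number of a shift or a turn outside -1 to 1 is refused whole. A call with a gripper value outside its range is refused whole. The fingers move at their own pace and stop on an object; "newtons" is the grip in N (left out, the last holds). Time passes only in rows, so rows that repeat a pose let the fingers close. It gives the time, the measured TCP pose, the force, the opening and the grip force at its end, in the units of the state.
- r.sense(): the state, without advancing time (a new reading comes with each control period).
- r.camera(name): name is "scene" or "top" or "wrist"; returns (picture, depth): 480x640x3 uint8, red, green, blue; 480x640 float32, m along the optical axis (not along the pixel's ray), 0 where there is no reading.
- r.camera_model(name): a dict with "vertical_fov" (degrees; the focal length in pixels is half the picture's height over the tangent of half this angle, whatever the lens; pixels are square), "cx", "cy" (the principal point, pixels), "k1" (the pictures are not rectified: a ray, as slopes to the right and down, at radius r is drawn at 1 + k1 r^2 times it, then the intrinsics apply), "rvec" (rotation vector, rad) and "tvec" (3), from world to camera coordinates, as OpenCV has them. Camera axes: x right, y down, z forward; pixel columns grow to the right and rows downward; lengths in m; the calibration is good to about 2 mm. A picture is of the moment at which its call begins: read the wrist's pose just before it. camera_model takes no time and is no camera call; for the wrist camera it gives the pose at the moment of the call.
- r.job_done(): hands the job in; it is judged then, once.
Trained networks look in the newest picture that a camera, given by its name, has taken for a name from the list of things; names that differ only in an ending like _2 or _b are one class to them, and where a whole thing is asked for, a point or a joint stands for the part that bears it (a point fixed in the world has none). Each returns a list of dicts, best first, with "p" (0 to 1); they miss things now and then, are a little off and sometimes report something else, mostly with a low value. They report only what shows in the picture. A call takes as long as a camera call.
- r.search_frame(camera, name): "uv" ([column, row] in pixels, amid what is visible of it).
- r.masks_of(camera, name): "pixels" (480x640 bool, what is visible of it) and "uv" ([column, row] in pixels, amid what is visible of it).
The state is a dict: "t": time; "joint_positions": joint angles; "dq": joint speeds; "joint_torque": joint torques, N m; "position": TCP position; "tcp_rot": TCP orientation; "contact_force": force on the tool from outside, world axes, zero at the start; "wrist_torque": the same for the moment, N m; "grip_width": opening from 0.0 (shut) to 1.0 (fully open); "grasp_force": force on a finger pad.
Only numpy, scipy, OpenCV 4.12 (cv2) and the standard library are available. Lean on these libraries where they do the work, as an engineer would, in place of code of your own. Each camera call takes 0.05 s, during which the arm holds its last target. There are 200 camera calls.

## Working session

There is one attempt and no reset: what is moved stays moved. The work goes in short steps, Python scripts to look and compute and a tool call to move; the robot and the scene stay as the last step left them, time stands still between calls to the robot, and variables do not carry over. Pictures are saved under pics/ and viewed, at most 10 in all, crops included, and the job is handed in when it is done.

Besides the shell and the picture viewer there is one more tool, called after "Request:" by a JSON object that holds its "method" and its "body". arm_command: Moves the arm, as the interface text tells. Its arguments: {"type":"object","properties":{"motion":{"type":"array"},"newtons":{"type":"number"}},"required":["motion"]}

```bash
mkdir -p pics; ls
cat > h.py <<'E'
import numpy as np, cv2
from rig import r
from scipy.spatial.transform import Rotation as R
def cloud(name, depth, m=None):
    m = m or r.camera_model(name)
    f = 240/np.tan(np.radians(m["vertical_fov"])/2)
    v,u = np.mgrid[0:480,0:640].astype(float)
    K=np.array([[f,0,m["cx"]],[0,f,m["cy"]],[0,0,1]])
    p=cv2.undistortPoints(np.stack([u.ravel(),v.ravel()],1)[:,None],K,np.array([m["k1"],0,0,0.]))[:,0]
    c=np.c_[p,np.ones(len(p))]*depth.reshape(-1,1)
    W=(c-np.ravel(m["tvec"]))@cv2.Rodrigues(np.array(m["rvec"],float))[0]
    W[depth.ravel()<=0]=np.nan
    return W.reshape(480,640,3)
def save(n,img): cv2.imwrite(f"pics/{n}.png",img[:,:,::-1])
E
python3 - <<'E'
from h import *
print(r.sense())
for c in ("scene","top"):
    img,d=r.camera(c); save(c,img); W=cloud(c,d); np.save(c+"_W.npy",W); np.save(c+"_I.npy",img)
    m=r.camera_model(c); print(c,m)
    for n in ("carrier","cradle","grip","screw_tin","screwdriver","green_mount"):
        for k in r.masks_of(c,n)[:2]:
            P=W[k["pixels"]]; P=P[~np.isnan(P[:,0])]
            print(n,round(k["p"],2),np.round(k["uv"]),k["pixels"].sum(), np.round(np.median(P,0),3), np.round(np.percentile(P,[2,98],axis=0),3).tolist())
a=cv2.imread("pics/scene.png");b=cv2.imread("pics/top.png")
E
```

```text
pics
{'t': 0.0, 'joint_positions': array([-1.30550561e+00,  5.28465130e-01,  1.43390546e+00, -1.00437324e-05,
        1.18141634e+00, -1.78492760e-01]), 'dq': array([-6.77292034e-04, -8.28707441e-04,  8.64206651e-04, -6.98491679e-04,
       -1.23332192e-03, -1.02592209e-05]), 'joint_torque': array([ 2.25715144e-05, -4.42342114e+01, -1.78027511e+01, -6.97764449e-05,
        8.43621878e-03,  6.55455466e-06]), 'position': array([ 0.26819614, -0.56377562,  0.24903322]), 'tcp_rot': array([-1.09590697e-03,  9.75481862e-01,  2.20077108e-01, -5.22393620e-05]), 'contact_force': array([ 0.4159693 , -1.04773379, -0.30483972]), 'wrist_torque': array([-0.01394125,  0.03800223, -0.01194903]), 'grasp_force': 0.0, 'grip_width': 1.0000464765959534}
scene {'vertical_fov': 46.25142849346548, 'cx': 323.4620395968309, 'cy': 235.6885970656604, 'k1': 0.000676570275754695, 'rvec': array([ 2.21787929, -0.80574286,  0.31828851]), 'tvec': array([-0.44259804,  0.1498992 ,  1.34703482])}
carrier 0.98 [235. 174.] 985 [0.43  0.244 0.014] [[0.381, 0.188, 0.002], [0.486, 0.308, 0.042]]
cradle 0.9 [314. 234.] 3948 [ 
[... 700 characters left out ...]
.66 [132. 234.] 2355 [0.441 0.247 0.013] [[0.388, 0.189, 0.002], [0.493, 0.311, 0.042]]
grip 0.64 [423. 251.] 507 [ 0.411 -0.422  0.028] [[0.385, -0.449, 0.021], [0.436, -0.396, 0.034]]
screw_tin 0.96 [422. 250.] 593 [ 0.411 -0.422  0.028] [[0.383, -0.45, 0.007], [0.438, -0.394, 0.034]]
screw_tin 0.16 [132. 233.] 2370 [0.441 0.248 0.013] [[0.388, 0.189, 0.001], [0.494, 0.312, 0.042]]
screwdriver 0.58 [459. 256.] 187 [ 0.404 -0.504  0.013] [[0.395, -0.545, 0.005], [0.415, -0.471, 0.019]]
screwdriver 0.28 [421. 249.] 553 [ 0.412 -0.421  0.028] [[0.385, -0.45, 0.021], [0.438, -0.394, 0.034]]
green_mount 0.55 [374. 240.] 133 [ 0.433 -0.308  0.02 ] [[0.419, -0.321, 0.014], [0.447, -0.294, 0.027]]
```

Run:
```python
import cv2,numpy as np
b=cv2.imread("pics/top.png")[150:330,60:500]; a=cv2.imread("pics/scene.png")[90:380,150:480]
b=cv2.resize(b,(800,327),interpolation=cv2.INTER_CUBIC); cv2.imwrite("pics/topc.png",b)
cv2.imwrite("pics/scenec.png",cv2.resize(a,(660,580),interpolation=cv2.INTER_CUBIC))
```

```text
(no output)
```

View pics/topc.png

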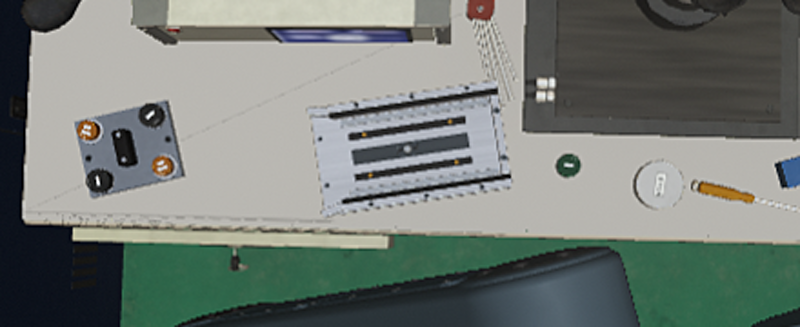

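View pics/scenec.png

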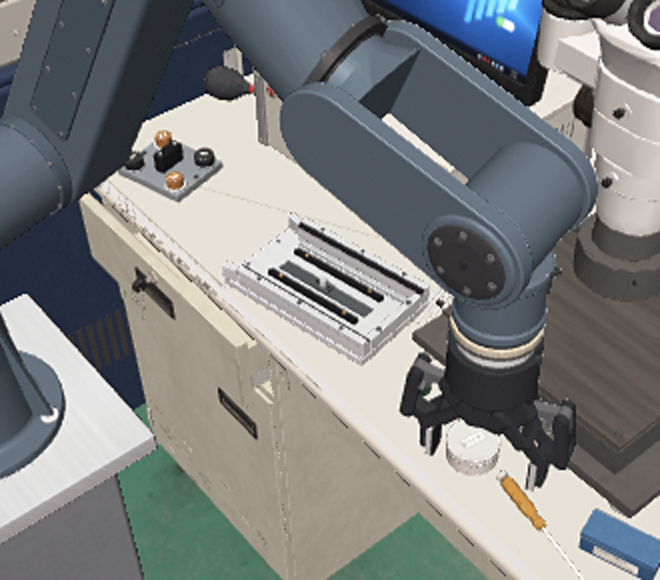

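The top view shows the carrier at the left (crop 127,147) with its grip upright. The cradle is in the middle, open to the left (+y), with the end stop at the right (500,130). The green mount, tin and screwdriver are farther right. The scene view agrees. Next I fit the poses.

```bash
cat >> h.py <<'E'
def rect(P):
    (c,s,a)=cv2.minAreaRect(P[:,:2].astype(np.float32)); B=cv2.boxPoints((c,s,a))
    e=max((B[1]-B[0],B[2]-B[1]),key=np.linalg.norm)
    if e[1]>0: e=-e
    return np.round(c,4),np.round(s,4),round(float(np.arctan2(e[1],e[0])),4)
def clean(P):
    P=P[~np.isnan(P[:,0])]
    from scipy.spatial import cKDTree
    t=cKDTree(P); n=np.array([len(x) for x in t.query_ball_point(P,0.008)])
    return P[n>np.median(n)*0.3]
def analyse(W,pix,kind):
    P=clean(W[pix]); 
    if kind=="carrier":
        print("plate",rect(P[(P[:,2]>.007)&(P[:,2]<.018)]), np.median(P[(P[:,2]>.007)&(P[:,2]<.018),2]))
        g=P[(P[:,2]>.037)]; 
        if len(g)>8: print("griptop",rect(g),np.median(g[:,2]),len(g))
    else:
        print("all",rect(P)); 
        for lo,hi in ((.009,.016),(.016,.025),(.037,.046)):
            g=P[(P[:,2]>lo)&(P[:,2]<hi)]
            if len(g)>8: print(lo,hi,rect(g),np.round(np.median(g[:,2]),4),len(g))
E
python3 - <<'E'
from h import *
for c in ("top","scene"):
    W=np.load(c+"_W.npy")
    if 1:
        img,d=r.camera(c)
        for n in ("carrier","cradle"):
            k=r.masks_of(c,n)[0]; print(c,n); analyse(W,k["pixels"],n)
E
```

```text
top carrier
plate (array([0.4405, 0.2519]), array([0.1015, 0.123 ]), -1.313) 0.011726979317902174
griptop (array([0.4446, 0.2565]), array([0.054 , 0.0911]), -1.5197) 0.04083411905279551 151
top cradle
all (array([ 0.4517, -0.1048]), array([0.1451, 0.2434]), -1.4007)
0.009 0.016 (array([ 0.4415, -0.1024]), array([0.1268, 0.2323]), -1.4277) 0.0121 2539
0.016 0.025 (array([ 0.45  , -0.1021]), array([0.1152, 0.228 ]), -1.3951) 0.0191 1041
0.037 0.046 (array([ 0.4501, -0.1096]), array([0.1345, 0.233 ]), -1.3956) 0.0401 923
scene carrier
plate (array([0.4381, 0.2533]), array([0.1052, 0.1253]), -1.3072) 0.011872311190242658
griptop (array([0.438 , 0.2512]), array([0.0464, 0.0239]), -2.5281) 0.04096624914292131 65
scene cradle
all (array([ 0.4471, -0.1068]), array([0.1437, 0.245 ]), -1.4009)
0.009 0.016 (array([ 0.4435, -0.1081]), array([0.1368, 0.2433]), -1.3668) 0.0122 1401
0.016 0.025 (array([ 0.4452, -0.107 ]), array([0.1356, 0.2451]), -1.3984) 0.0201 900
0.037 0.046 (array([ 0.4495, -0.119 ]), array([0.1395, 0.2168]), -1.3939) 0.0397 589
```

```bash
cat >> h.py <<'E'
def units(p, yaw_y=None):
    "units in tool axes from measured pose to point p with tool y at world angle yaw_y"
    s=r.sense(); q=s["tcp_rot"]; T=R.from_quat([q[1],q[2],q[3],q[0]]).as_matrix()
    d=T.T@(np.array(p)-s["position"])/.15
    out=[np.round(d,3)]
    if yaw_y is not None:
        z=np.array([0,0,-1.]); y=np.array([np.cos(yaw_y),np.sin(yaw_y),0]); G=np.c_[np.cross(y,z),y,z]
        out.append(np.round(R.from_matrix(T.T@G).as_rotvec()/(np.pi/2),4))
    return out
E
python3 - <<'E'
from h import *
m=r.camera_model("wrist"); Rc=cv2.Rodrigues(m["rvec"])[0]
print(m["vertical_fov"],"cam pos",-Rc.T@m["tvec"],"axis",Rc[2], r.sense()["position"])
print(units([.44,-.1,.25],-1.313))
E
```

```text
71.69693207503042 cam pos [ 0.33306483 -0.53145877  0.37387913] axis [-0.25870792 -0.12293552 -0.95810076] [ 0.26840731 -0.56442422  0.25001274]
[array([ 2.363, -2.305,  0.   ]), array([ 0.    , -0.    ,  0.1184])]
```

Request:
{"method": "arm_command", "body": {"motion": [{"tx":0.9,"ty":-1,"tz":-0.1,"rz":0.118},{"tx":0.9,"ty":-1,"tz":-0.1,"rz":0.118},{"tx":0.9,"ty":-1,"tz":-0.1,"rz":0.118},{"tx":0.9,"ty":-1,"tz":-0.1,"rz":0.118},{"tx":0.9,"ty":-1,"tz":-0.1,"rz":0.118}]}}

```text
schema error: expected keys rx, ry, rz, tx, ty, tz, fingers
```

Request:
{"method": "arm_command", "body": {"motion": [{"rx":0,"ry":0,"rz":0.118,"tx":0.9,"ty":-1,"tz":-0.1,"fingers":1},{"rx":0,"ry":0,"rz":0.118,"tx":0.9,"ty":-1,"tz":-0.1,"fingers":1},{"rx":0,"ry":0,"rz":0.118,"tx":0.9,"ty":-1,"tz":-0.1,"fingers":1},{"rx":0,"ry":0,"rz":0.118,"tx":0.9,"ty":-1,"tz":-0.1,"fingers":1},{"rx":0,"ry":0,"rz":0.118,"tx":0.9,"ty":-1,"tz":-0.1,"fingers":1}]}}

```text
t: 1.5
position: [0.3262, -0.3645, 0.2652]
tcp_rot: [-0.003, 0.991, 0.131, -0.0]
contact_force: [-0.5, 1.2, -0.0]
grip_width: 1.001
grasp_force: 0.0
```

```bash
python3 -c "
from h import *
print(units([.43,-.1,.3],-1.40), r.sense()['position'])"
```

```text
[array([ 1.127, -1.524, -0.224]), array([-0.0032,  0.    ,  0.0587])] [ 0.32620803 -0.36448837  0.26516863]
```

Request:
{"method": "arm_command", "body": {"motion": [{"rx":0,"ry":0,"rz":0.056,"tx":1,"ty":-1,"tz":-0.2,"fingers":1},{"rx":0,"ry":0,"rz":0.056,"tx":1,"ty":-1,"tz":-0.2,"fingers":1},{"rx":0,"ry":0,"rz":0.056,"tx":1,"ty":-1,"tz":-0.2,"fingers":1},{"rx":0,"ry":0,"rz":0.056,"tx":1,"ty":-1,"tz":-0.2,"fingers":1},{"rx":0,"ry":0,"rz":0.056,"tx":1,"ty":-1,"tz":-0.2,"fingers":1}]}}

```text
t: 2.0
position: [0.4344, -0.1845, 0.296]
tcp_rot: [0.0, 0.996, 0.087, 0.001]
contact_force: [-0.1, -1.3, 0.4]
grip_width: 1.001
grasp_force: 0.0
```

Request:
{"method": "arm_command", "body": {"motion": [{"rx":0,"ry":0,"rz":0,"tx":0.1,"ty":-0.48,"tz":0,"fingers":1},{"rx":0,"ry":0,"rz":0,"tx":0.1,"ty":-0.48,"tz":0,"fingers":1},{"rx":0,"ry":0,"rz":0,"tx":0.1,"ty":-0.48,"tz":0,"fingers":1},{"rx":0,"ry":0,"rz":0,"tx":0.1,"ty":-0.48,"tz":0,"fingers":1}]}}

```text
t: 2.4
position: [0.4357, -0.1146, 0.2953]
tcp_rot: [0.001, 0.996, 0.086, 0.0]
contact_force: [0.2, -1.2, 0.2]
grip_width: 0.998
grasp_force: 0.0
```

Run:
```python
from h import *
m=r.camera_model("wrist"); img,d=r.camera("wrist"); save("wc",img); W=cloud("wrist",d,m); np.save("wc_W.npy",W)
print(r.sense()["position"])
for k in r.masks_of("wrist","cradle")[:1]:
    print(k["p"],k["uv"]); np.save("wc_m.npy",k["pixels"]); analyse(W,k["pixels"],"cradle")
```

```text
[ 0.43574668 -0.1151991   0.2952799 ]
0.89 [321.3, 185.4]
all (array([ 0.4486, -0.1045]), array([0.1383, 0.2414]), -1.3911)
0.009 0.016 (array([ 0.4471, -0.1001]), array([0.1189, 0.2316]), -1.3872) 0.0121 11397
0.016 0.025 (array([ 0.4432, -0.1034]), array([0.1085, 0.2269]), -1.3854) 0.0194 4604
0.037 0.046 (array([ 0.4506, -0.1178]), array([0.1353, 0.2148]), -1.394) 0.04 4458
```

View pics/wc.png

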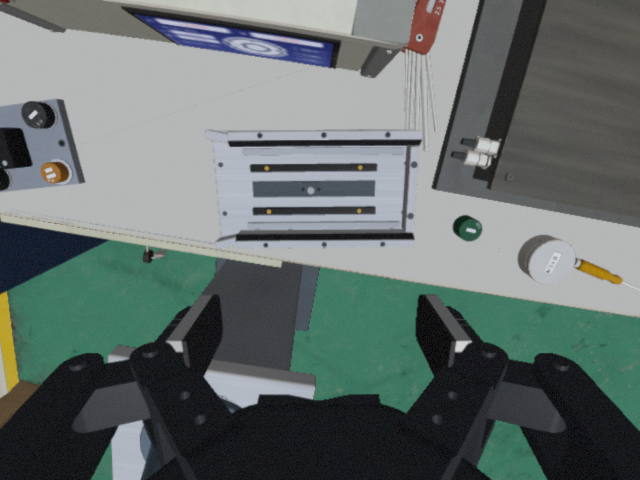

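The wrist view shows the cradle with its open flared end at the left (column 210), the end stop at the right (412), the strips at rows 142 and 237, and the pin at (310,189).

```bash
cat >> h.py <<'E'
def strips(img,W,mask):
    g=img.max(2)<45; k=g&mask&(W[:,:,2]>.033)&(W[:,:,2]<.043)
    n,l,st,c=cv2.connectedComponentsWithStats(k.astype(np.uint8))
    ids=1+np.argsort(-st[1:,4])[:2]; C=[]; 
    for i in ids:
        P=W[l==i]; (c0,s,a)=cv2.minAreaRect(P[:,:2].astype(np.float32)); mu=np.median(P[:,:2],0)
        vx,vy,x0,y0=cv2.fitLine(P[:,:2].astype(np.float32),cv2.DIST_HUBER,0,.001,.001).ravel()
        if vy>0: vx,vy=-vx,-vy
        C.append((np.array(c0),np.arctan2(vy,vx),np.array([x0,y0]))); print("strip",np.round(c0,4),np.round(s,4),round(float(np.arctan2(vy,vx)),4),np.round(np.median(P[:,2]),4))
    yaw=np.mean([x[1] for x in C]); n=np.array([-np.sin(yaw),np.cos(yaw)])
    lat=[x[2]@n for x in C]; print("yaw",yaw,"lat mid",np.mean(lat),"sep",abs(lat[0]-lat[1])); return yaw,np.mean(lat)
E
python3 - <<'E'
from h import *
W=np.load("wc_W.npy"); img=cv2.imread("pics/wc.png")[:,:,::-1]; m=np.load("wc_m.npy")
yaw,lat=strips(img,W,m); n=np.array([-np.sin(yaw),np.cos(yaw)]); u=np.array([np.cos(yaw),np.sin(yaw)])
pin=W[187:192,308:313].reshape(-1,3); pin=pin[pin[:,2]>.022]; print("pin",np.median(pin,0),len(pin), "pin lat",np.median(pin,0)[:2]@n)
P=clean(W[m]); s=P[:,:2]@u; q=np.percentile(s,[.5,99.5]); print("ends",q,q.mean(),np.diff(q)); P=P[:,:2]@n; q=np.percentile(P,[.5,99.5]); print("lat ends",q,q.mean())
print("centre",u*np.mean(np.percentile(s,[.5,99.5]))+n*lat)
print(units([.43,.23,.25],-1.313))
E
```

```text
strip [ 0.3977 -0.1269] [0.0053 0.2112] -1.393 0.0367
strip [ 0.5038 -0.1078] [0.0044 0.2113] -1.3927 0.0375
yaw -1.3928587 lat mid 0.42299214 sep 0.10841781
pin [ 0.44904745 -0.1006369   0.02698126] 25 pin lat 0.42414463339982644
ends [0.06399578 0.30091582] 0.18245580157730673 [0.23692005]
lat ends [0.35604433 0.48979319] 0.42291875693301584
centre [ 0.44860813 -0.10470533]
[array([ 0.351, -2.277,  0.299]), array([ 0.0008, -0.0004, -0.0562])]
```

Request:
{"method": "arm_command", "body": {"motion": [{"rx":0,"ry":0,"rz":-0.054,"tx":0.2,"ty":-1,"tz":0.15,"fingers":1},{"rx":0,"ry":0,"rz":-0.054,"tx":0.2,"ty":-1,"tz":0.15,"fingers":1},{"rx":0,"ry":0,"rz":-0.054,"tx":0.2,"ty":-1,"tz":0.15,"fingers":1},{"rx":0,"ry":0,"rz":-0.054,"tx":0.2,"ty":-1,"tz":0.15,"fingers":1}]}}

```text
t: 2.9
position: [0.4383, 0.042, 0.2716]
tcp_rot: [-0.001, 0.992, 0.129, -0.001]
contact_force: [-0.9, -0.6, -0.6]
grip_width: 1.002
grasp_force: 0.0
```

Request:
{"method": "arm_command", "body": {"motion": [{"rx":0,"ry":0,"rz":0,"tx":0.05,"ty":-1,"tz":0.15,"fingers":1},{"rx":0,"ry":0,"rz":0,"tx":0.05,"ty":-1,"tz":0.15,"fingers":1},{"rx":0,"ry":0,"rz":0,"tx":0.05,"ty":-1,"tz":0.15,"fingers":1},{"rx":0,"ry":0,"rz":0,"tx":0.05,"ty":-1,"tz":0.15,"fingers":1},{"rx":0,"ry":0,"rz":0,"tx":0.05,"ty":-1,"tz":0.15,"fingers":1}]}}

```text
t: 3.4
position: [0.4093, 0.1857, 0.2499]
tcp_rot: [0.0, 0.992, 0.128, 0.0]
contact_force: [0.7, -1.0, 0.1]
grip_width: 1.001
grasp_force: 0.0
```

Run:
```python
from h import *
m=r.camera_model("wrist"); img,d=r.camera("wrist"); save("wk",img); W=cloud("wrist",d,m); np.save("wk_W.npy",W)
print(r.sense()["position"])
for n in ("carrier","grip"):
  for k in r.masks_of("wrist",n)[:1]:
    print(n,k["p"],k["uv"],k["pixels"].sum()); np.save("wk_m.npy",k["pixels"]); analyse(W,k["pixels"],"carrier")
    P=W[k["pixels"]&(img.max(2)<60)]; 
    P=W[k["pixels"]]; g=P[(P[:,2]>.036)&(np.hypot(P[:,0]-.44,P[:,1]-.252)<.032)]; print("grip top",rect(g),np.median(g[:,2]))
print(units([.44,.252,.042],-1.313))
```

```text
[0.40972413 0.18484395 0.25008709]
carrier 0.67 [263.9, 164.6] 10891
plate (array([0.439 , 0.2555]), array([0.1002, 0.12  ]), -1.3109) 0.012056370177965047
griptop (array([0.4384, 0.2552]), array([0.046 , 0.0183]), -2.8798) 0.04170646408914439 874
grip top (array([0.4384, 0.2552]), array([0.046 , 0.0183]), -2.8798) 0.041702355544276
grip 0.68 [265.1, 158.9] 10655
plate (array([0.439 , 0.2555]), array([0.1002, 0.12  ]), -1.3104) 0.012055283367271658
griptop (array([0.4384, 0.2552]), array([0.046 , 0.0183]), -2.8798) 0.04170646408914439 874
grip top (array([0.4384, 0.2552]), array([0.046 , 0.0183]), -2.8798) 0.041702355544276
[array([ 0.306, -0.389,  1.388]), array([ 0.0004, -0.0005, -0.0034])]
```

View pics/wk.png

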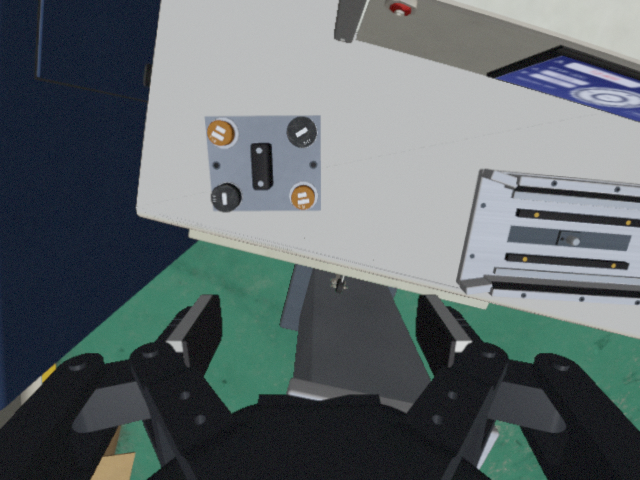

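The carrier is seen cleanly at (263,163), and the fit matches the stated sizes: grip at (0.4387, 0.2553), yaw -1.310. I approach in two stages.

```bash
python3 -c "
from h import *
print(units([.4386,.2553,.12],-1.31),units([.4386,.2553,.036]))"
```

```text
[array([ 0.303, -0.412,  0.868]), array([ 0.0004, -0.0005, -0.0053])] [array([ 0.303, -0.412,  1.428])]
```

Request:
{"method": "arm_command", "body": {"motion": [{"rx":0,"ry":0,"rz":-0.005,"tx":0.303,"ty":-0.412,"tz":0.4,"fingers":1},{"rx":0,"ry":0,"rz":-0.005,"tx":0.303,"ty":-0.412,"tz":0.7,"fingers":1},{"rx":0,"ry":0,"rz":-0.005,"tx":0.303,"ty":-0.412,"tz":0.9,"fingers":1},{"rx":0,"ry":0,"rz":-0.005,"tx":0.303,"ty":-0.412,"tz":0.9,"fingers":1},{"rx":0,"ry":0,"rz":-0.005,"tx":0.303,"ty":-0.412,"tz":0.9,"fingers":1},{"rx":0,"ry":0,"rz":-0.005,"tx":0.303,"ty":-0.412,"tz":0.9,"fingers":1}]}}

```text
t: 4.15
position: [0.4381, 0.2561, 0.1165]
tcp_rot: [-0.0, 0.991, 0.13, 0.001]
contact_force: [-0.2, 0.2, 0.2]
grip_width: 0.997
grasp_force: 0.0
```

Run:
```python
from h import *
m=r.camera_model("wrist"); img,d=r.camera("wrist"); save("wk2",img); W=cloud("wrist",d,m)
P=W[(np.hypot(W[:,:,0]-.4386,W[:,:,1]-.2553)<.032)&(W[:,:,2]>.037)&(W[:,:,2]<.046)]; print(rect(P),np.median(P[:,2]),len(P))
print(units([.4386,.2553,.036],-1.31))
```

```text
(array([0.4385, 0.255 ]), array([0.0464, 0.0178]), -2.8706) 0.04177562548114311 1874
[array([-0.003,  0.008,  0.541]), array([-0.    , -0.0022,  0.0005])]
```

Request:
{"method": "arm_command", "body": {"motion": [{"rx":0,"ry":0,"rz":0,"tx":0,"ty":0.008,"tz":0.2,"fingers":1},{"rx":0,"ry":0,"rz":0,"tx":0,"ty":0.008,"tz":0.4,"fingers":1},{"rx":0,"ry":0,"rz":0,"tx":0,"ty":0.008,"tz":0.5,"fingers":1},{"rx":0,"ry":0,"rz":0,"tx":0,"ty":0.008,"tz":0.54,"fingers":1},{"rx":0,"ry":0,"rz":0,"tx":0,"ty":0.008,"tz":0.54,"fingers":1},{"rx":0,"ry":0,"rz":0,"tx":0,"ty":0.008,"tz":0.54,"fingers":-1},{"rx":0,"ry":0,"rz":0,"tx":0,"ty":0.008,"tz":0.54,"fingers":-1},{"rx":0,"ry":0,"rz":0,"tx":0,"ty":0.008,"tz":0.54,"fingers":-1},{"rx":0,"ry":0,"rz":0,"tx":0,"ty":0.008,"tz":0.54,"fingers":-1},{"rx":0,"ry":0,"rz":0,"tx":0,"ty":0.008,"tz":0.54,"fingers":-1},{"rx":0,"ry":0,"rz":0,"tx":0,"ty":0.008,"tz":0.54,"fingers":-1},{"rx":0,"ry":0,"rz":0,"tx":0,"ty":0.008,"tz":0.54,"fingers":-1},{"rx":0,"ry":0,"rz":0,"tx":0,"ty":0.008,"tz":0.54,"fingers":-1}], "newtons": 80}}

```text
t: 5.5
position: [0.4376, 0.2559, 0.0347]
tcp_rot: [0.0, 0.991, 0.131, 0.0]
contact_force: [-0.4, -2.2, 6.3]
grip_width: 0.194
grasp_force: 80.2
```

Request:
{"method": "arm_command", "body": {"motion": [{"rx":0,"ry":0,"rz":0,"tx":0,"ty":0,"tz":-0.1,"fingers":-1},{"rx":0,"ry":0,"rz":0,"tx":0,"ty":0,"tz":-0.25,"fingers":-1},{"rx":0,"ry":0,"rz":0,"tx":0,"ty":0,"tz":-0.4,"fingers":-1},{"rx":0,"ry":0,"rz":0,"tx":0,"ty":0,"tz":-0.5,"fingers":-1},{"rx":0,"ry":0,"rz":0,"tx":0,"ty":0,"tz":-0.5,"fingers":-1},{"rx":0,"ry":0,"rz":0,"tx":0,"ty":0,"tz":-0.5,"fingers":-1}]}}

```text
t: 6.1
position: [0.4368, 0.2558, 0.1085]
tcp_rot: [0.0, 0.991, 0.131, -0.001]
contact_force: [-0.2, 0.2, -4.7]
grip_width: 0.193
grasp_force: 78.9
```

Run:
```python
from h import *
yaw=-1.393;u=np.array([np.cos(yaw),np.sin(yaw)]);n=np.array([-np.sin(yaw),np.cos(yaw)])
c=np.array([.4486,-.1047])
print("mouth",c-.036*u)
t=c-.036*u; print(r.sense(),units([*(c-.10*u),.125],yaw))
```

```text
mouth [ 0.442233   -0.06926751]
{'t': 6.1, 'joint_positions': array([3.08709000e-01, 5.97413897e-01, 1.84876344e+00, 7.69992121e-05,
       6.96433962e-01, 1.61625633e+00]), 'dq': array([-0.00202684,  0.02070946,  0.00849443, -0.00226928,  0.00220642,
        0.00085972]), 'joint_torque': array([ 2.44081073e-02, -4.16122556e+01, -1.01980609e+01,  2.15457869e-03,
       -4.44105081e-02, -3.04386379e-05]), 'position': array([0.43675559, 0.2558055 , 0.10850767]), 'tcp_rot': array([ 6.54265359e-05,  9.91353744e-01,  1.31215452e-01, -5.05705412e-04]), 'contact_force': array([-0.22157078,  0.1967754 , -4.69007663]), 'wrist_torque': array([-0.00352146,  0.04422259, -0.00208253]), 'grasp_force': 78.93254399299622, 'grip_width': 0.19258309211540053} [array([-0.492,  1.677, -0.109]), array([0.    , 0.0006, 0.0544])]
```

Request:
{"method": "arm_command", "body": {"motion": [{"rx":0,"ry":0,"rz":0.018,"tx":-0.15,"ty":0.2,"tz":-0.03,"fingers":-1},{"rx":0,"ry":0,"rz":0.036,"tx":-0.25,"ty":0.5,"tz":-0.03,"fingers":-1},{"rx":0,"ry":0,"rz":0.053,"tx":-0.35,"ty":0.8,"tz":-0.03,"fingers":-1},{"rx":0,"ry":0,"rz":0.053,"tx":-0.4,"ty":1,"tz":-0.03,"fingers":-1},{"rx":0,"ry":0,"rz":0.053,"tx":-0.4,"ty":1,"tz":-0.03,"fingers":-1}]}}

```text
t: 6.6
position: [0.4179, 0.0924, 0.1124]
tcp_rot: [0.0, 0.996, 0.087, -0.001]
contact_force: [-0.4, 0.1, -3.7]
grip_width: 0.193
grasp_force: 79.6
```

```bash
python3 -c "
from h import *
print(r.sense()['position'],units([.4422,-.0693,.115],-1.393))"
```

```text
[0.41790112 0.09244949 0.11237842] [array([-0.028,  1.09 , -0.017]), array([-0.    ,  0.0018, -0.002 ])]
```

Request:
{"method": "arm_command", "body": {"motion": [{"rx":0,"ry":0,"rz":-0.001,"tx":-0.028,"ty":0.3,"tz":0,"fingers":-1},{"rx":0,"ry":0,"rz":-0.001,"tx":-0.028,"ty":0.6,"tz":0,"fingers":-1},{"rx":0,"ry":0,"rz":-0.001,"tx":-0.028,"ty":0.85,"tz":0,"fingers":-1},{"rx":0,"ry":0,"rz":-0.001,"tx":-0.028,"ty":1,"tz":0,"fingers":-1},{"rx":0,"ry":0,"rz":-0.001,"tx":-0.028,"ty":1,"tz":0,"fingers":-1},{"rx":0,"ry":0,"rz":-0.001,"tx":-0.028,"ty":1,"tz":0,"fingers":-1},{"rx":0,"ry":0,"rz":-0.001,"tx":-0.028,"ty":1,"tz":0,"fingers":-1}]}}

```text
t: 7.3
position: [0.4399, -0.0514, 0.1129]
tcp_rot: [-0.001, 0.996, 0.091, -0.001]
contact_force: [-0.3, -0.7, -4.0]
grip_width: 0.195
grasp_force: 80.2
```

Run:
```python
from h import *
m=r.camera_model("wrist"); img,d=r.camera("wrist"); save("wh",img); W=cloud("wrist",d,m); np.save("wh_W.npy",W)
s=r.sense(); print(s["position"],s["tcp_rot"],units([.4422,-.0693,.115],-1.393))
for n in ("carrier","cradle"):
    for k in r.masks_of("wrist",n)[:1]:
        print(n,k["p"],k["uv"],k["pixels"].sum()); np.save("wh_%s.npy"%n,k["pixels"])
        P=clean(W[k["pixels"]]); print(np.percentile(P,[1,50,99],axis=0).round(4).tolist(),rect(P))
```

```text
[ 0.44009845 -0.05132594  0.1130274 ] [-6.34699112e-04  9.95811444e-01  9.14222197e-02 -1.06950966e-03] [array([-0.008,  0.12 , -0.013]), array([-0.0009,  0.0013,  0.0034])]
carrier 0.89 [318.4, 256.6] 36033
[[0.4136, -0.1061, 0.0872], [0.4624, -0.0471, 0.0907], [0.4958, 0.0121, 0.1208]] (array([ 0.4401, -0.0494]), array([0.1004, 0.1204]), -1.3892)
cradle 0.97 [492.4, 208.4] 37118
[[0.3985, -0.2258, 0.0108], [0.4834, -0.1688, 0.0237], [0.5291, 0.0177, 0.0414]] (array([ 0.4493, -0.1045]), array([0.1358, 0.2424]), -1.4045)
```

View pics/wh.png

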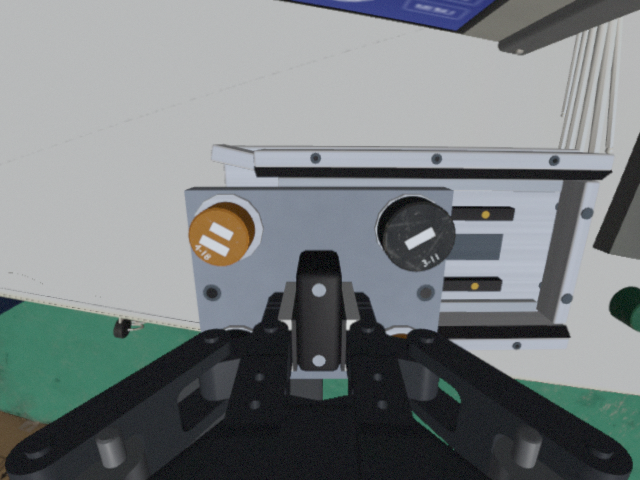

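The carrier hangs level between the cheeks, with its plate at columns 190-452 and its upper edge at row 188. The upper cheek strip is at row 172 and the lower one at row 332. I fit both now.

```bash
cat > fit.py <<'E'
from h import *
def fit(tag):
    W=np.load(tag+"_W.npy"); img=cv2.imread(f"pics/{tag}.png")[:,:,::-1]
    yaw,lat=strips(img,W,np.load(tag+"_cradle.npy"))
    P=clean(W[np.load(tag+"_carrier.npy")]); z=np.median(P[:,2]); P=P[abs(P[:,2]-z)<.004]
    A=np.c_[P[:,:2]-P[:,:2].mean(0),np.ones(len(P))]; a=np.linalg.lstsq(A,P[:,2],rcond=None)[0]
    c,s,y=rect(P); n=np.array([-np.sin(yaw),np.cos(yaw)]); u=np.array([np.cos(yaw),np.sin(yaw)])
    print("carrier",c,s,y,"z",z,"slope along/across",a[:2]@u,a[:2]@n,"lat err",c@n-lat,"x in cradle",c@u-.1825)
    p=P[:,:2]@n; b=[np.percentile(p[abs(P[:,:2]@u-c@u+k)<.008],99.8) for k in (-.02,0,.02)]; print("upper edge lat-50mm vs mid",np.array(b)-.05-lat)
    t=r.sense()["position"]; print("tcp lat",t[:2]@n-lat,"x",t[:2]@u-.1825)
if __name__=="__main__":
    import sys; fit(sys.argv[1])
E
python3 fit.py wh
```

```text
strip [ 0.504  -0.1081] [0.006  0.2128] -1.3925 0.0378
strip [ 0.4081 -0.1862] [0.0065 0.0925] -1.3948 0.037
yaw -1.3936414 lat mid 0.42315745 sep 0.1082553
carrier [ 0.4401 -0.0494] [0.1004 0.1204] -1.3892 z 0.09066163328973882 slope along/across -0.003898844690124419 0.00031357708938205796 lat err 0.00134882142245768 x in cradle -0.056314425329864026
upper edge lat-50mm vs mid [0.00144999 0.00137529 0.00126593]
tcp lat 0.0014008581468038517 x -0.0541012294222854
```

Request:
{"method": "arm_command", "body": {"motion": [{"rx":0,"ry":0,"rz":0.003,"tx":-0.009,"ty":0.135,"tz":0,"fingers":-1},{"rx":0,"ry":0,"rz":0.003,"tx":-0.009,"ty":0.135,"tz":0.1,"fingers":-1},{"rx":0,"ry":0,"rz":0.003,"tx":-0.009,"ty":0.135,"tz":0.18,"fingers":-1},{"rx":0,"ry":0,"rz":0.003,"tx":-0.009,"ty":0.135,"tz":0.22,"fingers":-1},{"rx":0,"ry":0,"rz":0.003,"tx":-0.009,"ty":0.135,"tz":0.22,"fingers":-1},{"rx":0,"ry":0,"rz":0.003,"tx":-0.009,"ty":0.135,"tz":0.22,"fingers":-1},{"rx":0,"ry":0,"rz":0.003,"tx":-0.009,"ty":0.135,"tz":0.22,"fingers":-1}]}}

```text
t: 8.15
position: [0.4438, -0.0729, 0.0809]
tcp_rot: [0.0, 0.996, 0.088, 0.0]
contact_force: [0.5, 0.3, -4.3]
grip_width: 0.189
grasp_force: 80.1
```

```bash
cat > look.py <<'E'
from h import *; from fit import fit; import sys
tag=sys.argv[1]; m=r.camera_model("wrist"); img,d=r.camera("wrist"); save(tag,img); W=cloud("wrist",d,m); np.save(tag+"_W.npy",W)
for n in ("carrier","cradle"):
    k=r.masks_of("wrist",n)[0]; np.save(f"{tag}_{n}.npy",k["pixels"])
s=r.sense(); print(s["t"],s["position"],s["tcp_rot"],s["contact_force"]); fit(tag)
E
python3 look.py w3
```

```text
8.3 [ 0.44372479 -0.07304182  0.08093408] [2.51098139e-04 9.96087970e-01 8.83656752e-02 4.46784496e-04] [-0.49078895  0.85692924 -4.58686322]
strip [ 0.5041 -0.1075] [0.0057 0.2125] -1.3925 0.0379
strip [ 0.4114 -0.203 ] [0.0075 0.0592] -1.4021 0.0368
yaw -1.3973161 lat mid 0.42409894 sep 0.1078524
carrier [ 0.4439 -0.0708] [0.1006 0.1205] -1.3942 z 0.0588007939616985 slope along/across -0.0016850792247161493 0.0033553716956636077 lat err 0.0009172375738620842 x in cradle -0.036140520502626894
upper edge lat-50mm vs mid [0.00109478 0.00099465 0.00094459]
tcp lat 0.000357692418833766 x -0.033962592852259055
```

Request:
{"method": "arm_command", "body": {"motion": [{"rx":0,"ry":0,"rz":-0.001,"tx":-0.008,"ty":0,"tz":0,"fingers":-1},{"rx":0,"ry":0,"rz":-0.001,"tx":-0.008,"ty":0,"tz":0,"fingers":-1},{"rx":0,"ry":0,"rz":-0.001,"tx":-0.008,"ty":0,"tz":0.03,"fingers":-1},{"rx":0,"ry":0,"rz":-0.001,"tx":-0.008,"ty":0,"tz":0.06,"fingers":-1},{"rx":0,"ry":0,"rz":-0.001,"tx":-0.008,"ty":0,"tz":0.08,"fingers":-1},{"rx":0,"ry":0,"rz":-0.001,"tx":-0.008,"ty":0,"tz":0.08,"fingers":-1}]}}

```text
t: 8.9
position: [0.4419, -0.0731, 0.0679]
tcp_rot: [-0.0, 0.996, 0.089, -0.001]
contact_force: [-0.0, -0.4, -5.3]
grip_width: 0.193
grasp_force: 80.2
```

```bash
python3 look.py w4
```

```text
9.05 [ 0.44226024 -0.0732022   0.06840479] [-4.98826062e-05  9.96027541e-01  8.90456554e-02 -7.73622374e-05] [-0.15046589  0.22733756 -4.44932998]
strip [ 0.5041 -0.1075] [0.006  0.2124] -1.3941 0.038
strip [ 0.4114 -0.2047] [0.0074 0.0557] -1.4163 0.0369
yaw -1.4051816 lat mid 0.42599672 sep 0.10721281
carrier [ 0.4422 -0.0712] [0.1003 0.1205] -1.3932 z 0.04567663297821597 slope along/across -0.0028600795098845814 0.0011386012857506416 lat err -0.0015851813316345442 x in cradle -0.03937373044192791
upper edge lat-50mm vs mid [-0.00139239 -0.00161537 -0.00187043]
tcp lat -0.0018558461279799543 x -0.03738899614901606
```

Request:
{"method": "arm_command", "body": {"motion": [{"rx":0,"ry":0,"rz":0,"tx":0.002,"ty":0,"tz":0.02,"fingers":-1},{"rx":0,"ry":0,"rz":0,"tx":0.002,"ty":0,"tz":0.035,"fingers":-1},{"rx":0,"ry":0,"rz":0,"tx":0.002,"ty":0,"tz":0.045,"fingers":-1},{"rx":0,"ry":0,"rz":0,"tx":0.002,"ty":0,"tz":0.045,"fingers":-1},{"rx":0,"ry":0,"rz":0,"tx":0.002,"ty":0,"tz":0.045,"fingers":-1}]}}

```text
t: 9.55
position: [0.4425, -0.0731, 0.0617]
tcp_rot: [-0.0, 0.996, 0.089, -0.0]
contact_force: [-0.9, -0.0, -4.4]
grip_width: 0.194
grasp_force: 80.2
```

Request:
{"method": "arm_command", "body": {"motion": [{"rx":0,"ry":0,"rz":0,"tx":0,"ty":0,"tz":0.007,"fingers":-1},{"rx":0,"ry":0,"rz":0,"tx":0,"ty":0,"tz":0.007,"fingers":-1},{"rx":0,"ry":0,"rz":0,"tx":0,"ty":0,"tz":0.007,"fingers":-1}]}}

```text
t: 9.85
position: [0.4426, -0.0731, 0.0612]
tcp_rot: [0.0, 0.996, 0.089, 0.0]
contact_force: [-1.0, 1.5, 3.9]
grip_width: 0.191
grasp_force: 81.2
```

```bash
python3 look.py w5
```

```text
10.0 [ 0.44256594 -0.07311506  0.06112258] [9.79037174e-05 9.96025029e-01 8.90735283e-02 1.95640162e-04] [-0.87284566  0.67993227  5.88711167]
strip [ 0.5036 -0.1062] [0.0064 0.2095] -1.3926 0.0379
strip [ 0.4121 -0.2076] [0.0072 0.0502] -1.4116 0.0368
yaw -1.4020813 lat mid 0.4251598 sep 0.107345074
carrier [ 0.4429 -0.0711] [0.1001 0.1208] -1.3928 z 0.039038624816644524 slope along/across 6.611987667833385e-05 0.002536021293056333 lat err -0.00048721268326046285 x in cradle -0.03803961423188448
upper edge lat-50mm vs mid [-0.00041986 -0.000562   -0.00076308]
tcp lat -0.0011548890127290878 x -0.03610925895857481
```

Request:
{"method": "arm_command", "body": {"motion": [{"rx":0,"ry":0,"rz":0,"tx":-0.001,"ty":0.03,"tz":0,"fingers":-1},{"rx":0,"ry":0,"rz":0,"tx":-0.001,"ty":0.06,"tz":0,"fingers":-1},{"rx":0,"ry":0,"rz":0,"tx":-0.001,"ty":0.09,"tz":0,"fingers":-1},{"rx":0,"ry":0,"rz":0,"tx":-0.001,"ty":0.12,"tz":0,"fingers":-1},{"rx":0,"ry":0,"rz":0,"tx":-0.001,"ty":0.15,"tz":0,"fingers":-1},{"rx":0,"ry":0,"rz":0,"tx":-0.001,"ty":0.16,"tz":0,"fingers":-1},{"rx":0,"ry":0,"rz":0,"tx":-0.001,"ty":0.16,"tz":0,"fingers":-1}]}}

```text
t: 10.7
position: [0.4457, -0.0959, 0.0611]
tcp_rot: [-0.001, 0.996, 0.089, -0.001]
contact_force: [-1.5, 3.8, 8.0]
grip_width: 0.192
grasp_force: 81.9
```

```bash
python3 look.py w6
```

```text
10.85 [ 0.44565552 -0.09588845  0.0611187 ] [-8.32346057e-04  9.96042022e-01  8.88753690e-02 -8.75708456e-04] [-1.25051099  3.79091497  8.14489777]
strip [ 0.5042 -0.1079] [0.0061 0.2137] -1.3924 0.0379
strip [ 0.4139 -0.218 ] [0.0068 0.0295] -1.4634 0.0366
yaw -1.4279046 lat mid 0.43135196 sep 0.10475212
carrier [ 0.4459 -0.0939] [0.1003 0.1204] -1.393 z 0.03897459090274624 slope along/across -0.004514784505100299 0.0008787989474089619 lat err -0.003368348732590676 x in cradle -0.026058182439208016
upper edge lat-50mm vs mid [-0.00259799 -0.003303   -0.00396735]
tcp lat -0.003893502779444835 x -0.024124808936339143
```

Request:
{"method": "arm_command", "body": {"motion": [{"rx":0,"ry":0,"rz":0,"tx":0.005,"ty":0.007,"tz":0,"fingers":-1},{"rx":0,"ry":0,"rz":0,"tx":0.005,"ty":0.014,"tz":0,"fingers":-1},{"rx":0,"ry":0,"rz":0,"tx":0.005,"ty":0.021,"tz":0,"fingers":-1},{"rx":0,"ry":0,"rz":0,"tx":0.005,"ty":0.028,"tz":0,"fingers":-1},{"rx":0,"ry":0,"rz":0,"tx":0.005,"ty":0.035,"tz":0,"fingers":-1},{"rx":0,"ry":0,"rz":0,"tx":0.005,"ty":0.035,"tz":0,"fingers":-1}]}}

```text
t: 11.45
position: [0.4483, -0.1021, 0.0602]
tcp_rot: [-0.0, 0.996, 0.089, -0.0]
contact_force: [0.3, -0.3, -3.8]
grip_width: 0.196
grasp_force: 80.3
```

The force on the pin vanished and the tool sank 1 mm, so the hole is over the pin. I lower gently.

Request:
{"method": "arm_command", "body": {"motion": [{"rx":0,"ry":0,"rz":0,"tx":0,"ty":0,"tz":0.007,"fingers":-1},{"rx":0,"ry":0,"rz":0,"tx":0,"ty":0,"tz":0.014,"fingers":-1},{"rx":0,"ry":0,"rz":0,"tx":0,"ty":0,"tz":0.02,"fingers":-1},{"rx":0,"ry":0,"rz":0,"tx":0,"ty":0,"tz":0.02,"fingers":-1}]}}

```text
t: 11.85
position: [0.4482, -0.1019, 0.0575]
tcp_rot: [-0.0, 0.996, 0.089, -0.0]
contact_force: [-1.4, -0.9, -4.9]
grip_width: 0.192
grasp_force: 80.3
```

Request:
{"method": "arm_command", "body": {"motion": [{"rx":0,"ry":0,"rz":0,"tx":0,"ty":0,"tz":0.007,"fingers":-1},{"rx":0,"ry":0,"rz":0,"tx":0,"ty":0,"tz":0.014,"fingers":-1},{"rx":0,"ry":0,"rz":0,"tx":0,"ty":0,"tz":0.022,"fingers":-1},{"rx":0,"ry":0,"rz":0,"tx":0,"ty":0,"tz":0.022,"fingers":-1}]}}

```text
t: 12.25
position: [0.4482, -0.1018, 0.0548]
tcp_rot: [0.0, 0.996, 0.089, 0.0]
contact_force: [-2.2, -0.6, 3.9]
grip_width: 0.195
grasp_force: 81.3
```

```bash
python3 look.py w7
```

```text
12.4 [ 0.44822046 -0.10185564  0.05471204] [5.72890663e-05 9.96024497e-01 8.90797323e-02 1.59616613e-05] [-4.02161749 -1.7145157   6.27620406]
strip [ 0.5041 -0.1078] [0.0059 0.2131] -1.3928 0.0379
strip [ 0.3949 -0.1096] [0.0061 0.0302] -1.3841 0.0362
yaw -1.3884416 lat mid 0.42260563 sep 0.107537
carrier [ 0.4486 -0.1   ] [0.1006 0.1206] -1.3921 z 0.032681997450673184 slope along/across -0.001968343714360547 0.0051846415213849546 lat err 0.00042173826694485994 x in cradle -0.0028063364923000267
upper edge lat-50mm vs mid [ 3.96670859e-04  3.81390545e-04 -2.25815801e-05]
tcp lat -0.00028801777261988626 x -0.0010502945471542735
```

View pics/w7.png

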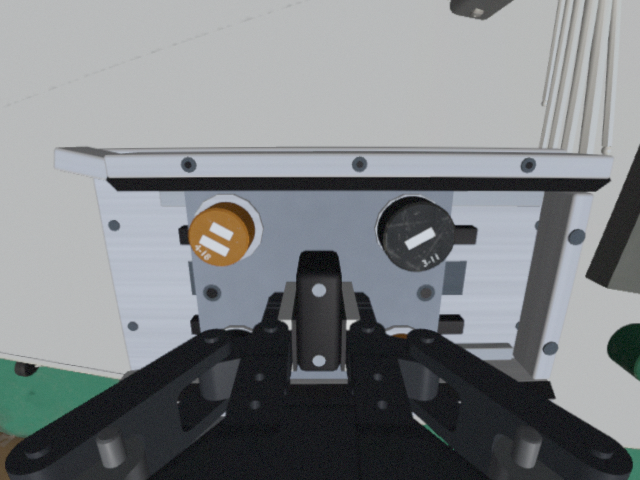

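The view shows the carrier lying level between the cheeks (plate columns 188-452), with the rails protruding on both sides. Its underside is at about 20.7 mm and the springs are resisting. I press it home.

Request:
{"method": "arm_command", "body": {"motion": [{"rx":0,"ry":0,"rz":0,"tx":-0.002,"ty":0,"tz":0.007,"fingers":-1},{"rx":0,"ry":0,"rz":0,"tx":-0.002,"ty":0,"tz":0.014,"fingers":-1},{"rx":0,"ry":0,"rz":0,"tx":-0.002,"ty":0,"tz":0.02,"fingers":-1},{"rx":0,"ry":0,"rz":0,"tx":-0.002,"ty":0,"tz":0.02,"fingers":-1},{"rx":0,"ry":0,"rz":0,"tx":-0.002,"ty":0,"tz":0.02,"fingers":-1}]}}

```text
t: 12.9
position: [0.4482, -0.1019, 0.0527]
tcp_rot: [0.0, 0.996, 0.089, 0.001]
contact_force: [-3.1, 1.0, 15.2]
grip_width: 0.195
grasp_force: 83.1
```

Request:
{"method": "arm_command", "body": {"motion": [{"rx":0,"ry":0,"rz":0,"tx":0,"ty":0,"tz":0.006,"fingers":-1},{"rx":0,"ry":0,"rz":0,"tx":0,"ty":0,"tz":0.006,"fingers":-1},{"rx":0,"ry":0,"rz":0,"tx":0,"ty":0,"tz":0.006,"fingers":-1}]}}

```text
t: 13.2
position: [0.4482, -0.1019, 0.0527]
tcp_rot: [0.0, 0.996, 0.089, 0.001]
contact_force: [-5.7, -0.1, 25.1]
grip_width: 0.195
grasp_force: 84.4
```

```bash
python3 look.py w8
python3 - <<'E'
import numpy as np
W=np.load("w8_W.npy"); yaw=-1.3925;u=np.array([np.cos(yaw),np.sin(yaw)]);n=np.array([-np.sin(yaw),np.cos(yaw)])
for a,b in (((228,242),(457,474)),((228,242),(180,187)),((270,290),(450,462)),((215,300),(480,510))):
    P=W[a[0]:a[1],b[0]:b[1]].reshape(-1,3); print(a,b,np.nanpercentile(P[:,2],[10,50,90]).round(4))
m=np.load("w8_carrier.npy"); P=W[m]; P=P[abs(P[:,2]-np.median(P[:,2]))<.004]
print("plate",np.median(P,0))
E
```

```text
13.35 [ 0.44820617 -0.10185635  0.05263861] [4.65949606e-04 9.96021973e-01 8.91030169e-02 8.15548183e-04] [-4.19371037 -0.22167153 24.26990854]
strip [ 0.5042 -0.1081] [0.0062 0.2136] -1.3929 0.038
strip [ 0.3951 -0.1095] [0.005  0.0298] -1.3953 0.0358
yaw -1.3941021 lat mid 0.42383432 sep 0.10735813
carrier [ 0.4486 -0.0998] [0.0982 0.1206] -1.3924 z 0.030615104159619683 slope along/across -0.0018063348412018004 0.006293213983487933 lat err 0.0002385652899742352 x in cradle -0.005400649893283843
upper edge lat-50mm vs mid [-0.00083879 -0.00079224 -0.00086976]
tcp lat -0.0005105874958443724 x -0.003445542922741268
(228, 242) (457, 474) [0.0171 0.018  0.0188]
(228, 242) (180, 187) [0.0173 0.0181 0.0188]
(270, 290) (450, 462) [0.0115 0.0123 0.0131]
(215, 300) (480, 510) [0.0112 0.0119 0.0127]
plate [nan nan nan]
  return _methods._mean(a, axis=axis, dtype=dtype,
  ret = um.true_divide(
```

The tool hit a hard stop: pressing further raised the force but not the depth. The rail tops measure 18.0 mm, fully down, and the plate is level within 0.4 degrees.

```bash
python3 -c "
from rig import r
print(r.job_done())"
```

```text
the job is handed in; nothing more can be done
None
```

The carrier is on the pin and pressed fully home, with the spring rails measured fully down and the gripper still holding it down by the grip (about 25 N down, 80 N grip); the job is handed in, but no verdict came back.

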